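# Slide the stone dish under the loupe by its locked carriage

## Task

Bring the dish of stones under the loupe: press the red lock button on the carriage down with the fingertips, keep it held down while you push the carriage along its rails fully home against the end stop, then let go so that the button springs up and locks the carriage there. Grasp and lift nothing: do not touch the white dish, which must stay in its seat, and leave the things standing round the stage where they are.

Things in the scene. Friction and masses are not known exactly. Their poses are not given: they have to be found in the camera images.
- stage: Fixed stage: dark steel bed 280 mm (x) by 92 mm (y) with two rails. Origin: centre of its underside, on the worktop; x is the slide direction, towards the end stop; z up. A clear loupe in a black rim (58 mm across, top 78 mm above the worktop) hangs at x = +87 mm, over the dish's final place, on a rod that rises at x = +127 mm from the grey end stop (14 mm thick, 41 mm high).
- carriage (a joint): Place of the aluminium carriage along the stage's +x, m: 0 rear, 0.110 against the end stop; the button's centre lies at stage x = -0.103 + this. Starts locked in the notch at 0.014. Button up, it is locked in a notch (about 2 mm play each way); notches every 12 mm, the last at 0.110 (4.5 mm play); let up between two, the button sticks half down on a tooth. Free, it slides with 0.4 N friction and 6 N per m/s drag.
- lock_button (a joint): How far the red lock button is pressed, in m: 0 up, 0.009 at its bottom stop. Springs back; takes about 2.5 N to start and 6 N at the bottom. The carriage is free when it is pressed more than about 0.0065; press it to the bottom stop.
- button_top (a point): Centre of the top face of the red button (moves with it). The pad is 32 mm along the slide (this frame's x, the slide direction) by 44 mm across; its top is 47 mm above the worktop when up, 38 mm at the bottom. It rides on the carriage. Space behind it (towards -x) and above it is free.
- block_face (a point): Point on the upright rear face of the blue push block, which stands across the carriage 20 mm ahead of the button's centre (4 mm past its edge). Fixed to the carriage, 84 mm wide across the slide, top 68 mm above the worktop; this point is 10 mm below its top edge. A fingertip that presses the button can push the carriage forward against this face.
- dish_seat (a point): Centre of the dish's seat on the carriage, 80 mm ahead of the button's centre, 31 mm above the worktop, inside a low brass ring (3 mm high, 45 mm inner diameter).
- stone_dish: White porcelain dish, 56 mm across the rim, 24 mm high, with three coloured stones fixed in it, standing loose in the seat on the carriage. Origin at the centre of its underside. Not to be touched.
- end_stop (a point): Centre of the face of the end stop that the carriage's front edge meets, 28 mm above the worktop.
- ring_clamp: Wooden ring clamp, 34 x 120 x 20 mm, lying loose on the worktop beside the stage; bystander. Origin at the centre of its underside, long axis y.
- pin_tin: Round light-grey tin, 58 mm across, 24 mm high, loose beside the stage; bystander. Origin at the centre of its underside.
- solder_tin: Small white jar with a blue lid, 44 mm across, 42 mm high, loose beside the stage; bystander. Origin at the centre of its underside.
- glue_bottle: Small white bottle with a conical nozzle, 26 mm across, 56 mm high, loose beside the stage; bystander. Origin at the centre of its underside.

How it is judged:
On the way, in this order (a step that is already met when the one before it is completed fails the run):
1. the fingers press the lock button down (more than 6 mm) while the carriage is still near its start (value of joint lock_button above 0.006 m and contact force between the fingers and lock_button above 1 N and value of joint carriage below 0.022 m), for 0.1 s.
2. the carriage reaches the end stop with the button still held down (value of joint carriage above 0.1065 m and value of joint lock_button above 0.004 m and contact force between the fingers and lock_button above 0.5 N), for 0.1 s.
At the end, for the whole second after the job is handed in: The carriage is within 5.5 mm of the end stop (joint above 0.1045), the button is up again (pressed less than 1.5 mm), the dish stands upright and still in its seat (centre within 8 mm, tilt below 0.15 rad, no more than 4 mm above the seat), and no bystander has moved more than 30 mm (value of joint carriage above 0.1045 m and value of joint lock_button below 0.0015 m and horizontal distance between stone_dish and dish_seat below 0.008 m and angle between stone_dish's own z axis and vertical below 0.15 rad and z of stone_dish in the frame of dish_seat below 0.004 m and linear speed of stone_dish below 0.02 m/s and distance of each of ring_clamp, pin_tin, solder_tin, glue_bottle from where it was at the start of the episode below 0.03 m); the robot touches nothing.
It fails at once if the button is let up (below 4 mm) while the carriage is between the start and the end stop (value of joint carriage between 0.022 and 0.1 m and value of joint lock_button below 0.004 m).
It fails at once if the robot touches the dish (more than 0.5 N) (contact force between any of the fingers, the arm and stone_dish above 0.5 N).
It fails at once if the dish leaves its seat (12 mm off centre or lifted 10 mm) (horizontal distance between stone_dish and dish_seat above 0.012 m or z of stone_dish in the frame of dish_seat above 0.01 m).
It fails at once if a bystander is pushed or lifted more than 30 mm (distance of any of ring_clamp, pin_tin, solder_tin, glue_bottle from where it was at the start of the episode above 0.03 m).
It also fails if it takes over 32 s, if anything falls off the work surface, if the arm or the gripper's body presses on something with over 40 N, if the wrist force passes 120 N, or if a joint passes its speed limit or range.

## Robot

A 6-joint arm with a two-finger parallel gripper is mounted at the origin on a cart in front of the work surface, level with it; the furniture and walls round the work are solid. World frame = base frame: x ahead of the robot, y to its left, z up, the work surface at z = 0. Lengths are in m, angles in rad, forces in N, time in s.
With the tool pointing down it reaches from about 0.425 to 1.125 m from the base axis. Payload 14.9 kg.
Tool frame: the origin (TCP) lies at the very end of the fingers, on their centre line; the grasp point (between the pads) lies 19 mm behind it; z points along the fingers, y is the line along which they close (so a half turn about z gives the same grasp; the last joint's range is limited). The gripper opens to 91 mm and grips with 3 to 60 N. Pads are 32 mm wide; open, the fingers measure 118 mm over their backs; the gripper's body (76 mm by 178 mm) begins 60 mm behind the grasp point.
Start: joints at [-1.278, 0.379, 1.734, -0, 1.028, -0.033], TCP at [0.224, -0.663, 0.214] pointing down, gripper open.
Joint ranges: [-2.77, 2.77], [-0.74, 2.19], [0, 2.66], [-1.06, 4.2], [0.31, 2.87], [-3.08, 3.08]. Speed limits (rad/s): [1.89, 1.89, 2.39, 3.14, 3.14, 3.14].

## Interface

Orientations are given as a rotation vector (axis times angle).
In Python, from bench import arm gives the robot as it stands.
- The arm moves only by the tool apply_moves, never from a script. Its argument "commands" is a list of rows, each an object of numbers: "dx", "dy", "dz": the shift along the tool's x, y, z in cm; "ax", "ay", "az": the turn, a rotation vector about the tool's x, y, z in degrees. A call has 1 to 12 rows; each row shifts and turns the commanded pose from where the row before left it, along the tool's axes as they then stand; what a row does not reach is not made up. A row lasts 1/12 s, in which the tool goes at most 41.7 mm and 7.16 degrees, less where a joint would pass 70% of its speed; a pose out of reach is approached as far as the arm can. A call with a gripper value outside its range is refused whole. "gripper" is the opening, from 0 (shut) to 1 (fully open), set as the call begins (left out, the last holds). The fingers move at their own pace and stop on an object; "newtons" is the grip in N (left out, the last holds). Time passes only in rows, so rows that do not move let the fingers close. It gives the time, the measured TCP pose, the force and the opening at its end, in the units of the state.
- arm.state(): the state, without advancing time (a new reading comes with each control period).
- arm.capture(name): name is "scene" or "top" or "wrist"; returns the picture (384x512x3 uint8, blue, green, red); there is no depth.
- arm.get_calibration(name): a dict with "fov_y" (degrees; the focal length in pixels is half the picture's height over the tangent of half this angle, whatever the lens; pixels are square), "cx", "cy" (the principal point, pixels), "R" (3x3) and "t" (3): a world point X has camera coordinates R X + t. Camera axes: x right, y down, z forward; pixel columns grow to the right and rows downward; lengths in m; the calibration is good to about 2 mm. A picture is of the moment at which its call begins: read the wrist's pose just before it. get_calibration takes no time and is no camera call; for the wrist camera it gives the pose at the moment of the call.
- arm.sign_off(): hands the job in, once; it reports no verdict.
The state is a dict: "clock": time; "joint_positions": joint angles; "qd": joint speeds; "tau": joint torques, N m; "eef_pos": TCP position; "ee_rot": TCP orientation; "ft_force": force on the tool from outside, world axes, zero at the start; "ft_torque": the same for the moment, N m; "gripper_width": finger opening in m.
Only numpy, scipy, OpenCV 4.12 (cv2) and the standard library are available. Lean on these libraries where they do the work, as an engineer would, in place of code of your own. Each camera call takes 0.05 s, during which the arm holds its last target. There are 200 camera calls.

## Working session

There is one attempt and no reset: what is moved stays moved. The work goes in short steps, Python scripts to look and compute and a tool call to move; the robot and the scene stay as the last step left them, time stands still between calls to the robot, and variables do not carry over. Pictures are saved under pics/ and viewed, on a budget of 10 in all, crops included, one or two more only if the job needs it, and the job is handed in when it is done.

Besides the shell and the picture viewer there is one more tool, called after "Call:" as name(argument=value, ...), one argument or row to a line, values as JSON. apply_moves: Moves the arm, as the interface text tells. Its arguments: {"type":"object","properties":{"commands":{"type":"array"},"gripper":{"type":"number"},"newtons":{"type":"number"}},"required":["commands"]}

```bash
mkdir -p pics; python3 - <<'E'
from bench import arm
import cv2,numpy as np
for n in("scene","top"):
    im=arm.capture(n);cv2.imwrite(f"pics/{n}.png",im)
    c=arm.get_calibration(n);print(n,{k:np.round(v,3).tolist() for k,v in c.items() if not isinstance(v,str)})
print(arm.state())
E
```

```text
scene {'fov_y': 54.489, 'cx': 251.696, 'cy': 193.631, 'R': [[0.888, -0.46, 0.004], [-0.224, -0.44, -0.869], [0.402, 0.771, -0.494]], 't': [-0.47, 0.233, 0.577]}
top {'fov_y': 56.982, 'cx': 252.437, 'cy': 189.085, 'R': [[-0.013, -1.0, 0.013], [-0.996, 0.011, -0.086], [0.086, -0.014, -0.996]], 't': [0.085, 0.561, 0.89]}
{'clock': 0.1, 'joint_positions': array([-1.27829642e+00,  3.79345886e-01,  1.73473716e+00, -8.26849633e-06,
        1.02847036e+00, -3.32697967e-02]), 'qd': array([-0.00056664,  0.00073319, -0.00217527,  0.00131414,  0.00181909,
       -0.00079015]), 'tau': array([ 2.02419011e-03, -7.65031600e+01, -4.35290945e+01,  6.52961782e-02,
        3.98309680e-02, -1.79800452e-05]), 'eef_pos': array([ 0.22393661, -0.66283724,  0.21335368]), 'ee_rot': array([-3.09906889e+00, -5.09310359e-01,  2.06026652e-04]), 'ft_force': array([-0.5132322 , -1.80282746,  0.46699645]), 'ft_torque': array([-0.00616891,  0.01211893,  0.01851559]), 'gripper_width': 0.09130096824737878}
```

View pics/scene.png

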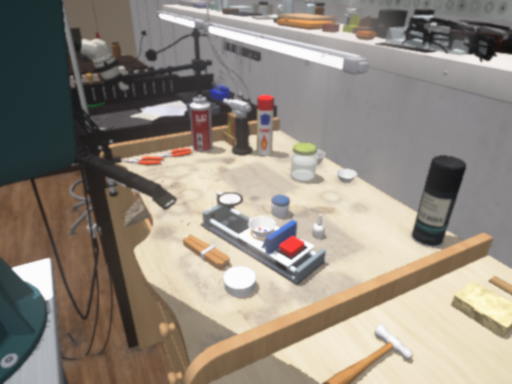

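View pics/top.png

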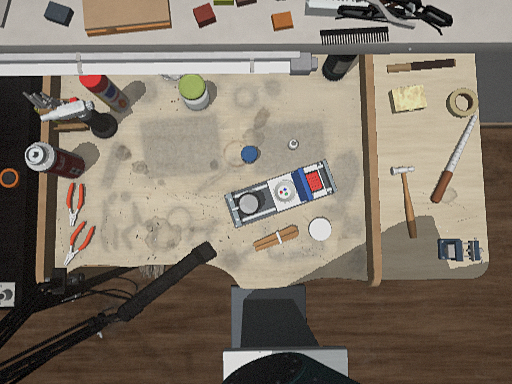

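```bash
cat > h.py <<'E'
import cv2,numpy as np
from bench import arm
def ray(n,uv,z):
    c=arm.get_calibration(n);R,t=np.array(c["R"]),np.array(c["t"])
    f=192/np.tan(np.radians(c["fov_y"]/2))
    d=R.T@np.array([(uv[0]-c["cx"])/f,(uv[1]-c["cy"])/f,1]);o=-R.T@t
    return o+d*(z-o[2])/d[2]
def blob(im,lo,hi,roi):
    h=cv2.cvtColor(im,cv2.COLOR_BGR2HSV)
    m=np.zeros(im.shape[:2],np.uint8);x0,y0,x1,y1=roi
    m[y0:y1,x0:x1]=cv2.inRange(h,lo,hi)[y0:y1,x0:x1]
    k,l,s,c=cv2.connectedComponentsWithStats(m)
    i=1+np.argmax(s[1:,4]);m=(l==i).astype(np.uint8)
    ct=max(cv2.findContours(m,0,1)[0],key=cv2.contourArea)
    return c[i],s[i,4],ct
E
python3 - <<'E'
from h import *
T=cv2.imread("pics/top.png");S=cv2.imread("pics/scene.png")
for n,im,roi in(("top",T,(290,150,345,215)),("scene",S,(260,210,330,290))):
    for nm,lo,hi,z in(("red",(0,130,90),(8,255,255),.047),("blue",(105,110,50),(130,255,255),.068)):
        c,a,ct=blob(im,lo,hi,roi);r=cv2.minAreaRect(ct)
        print(n,nm,c.round(1),a,ray(n,c,z).round(4))
        b=cv2.boxPoints(r); print(np.array([ray(n,p,z)[:2] for p in b]).round(4).tolist(), b.round(0).tolist())
crop=cv2.resize(T[130:260,215:350],None,fx=4.4,fy=4.4,interpolation=cv2.INTER_CUBIC)
crop2=cv2.resize(S[180:300,180:340],None,fx=3,fy=3,interpolation=cv2.INTER_CUBIC)
cv2.imwrite("pics/c1.png",crop)
for p,z in(((249,203.5),.078),((285,190),.055),((293,144),.04),((249,154),.042),((319,229),.024),((372,200),.05)):print(p,ray("top",p,z).round(3))
E
```

```text
top red [313.6 180.7] 209 [ 0.5798 -0.0757  0.047 ]
[[0.5947, -0.0537], [0.6059, -0.0825], [0.5649, -0.0976], [0.5539, -0.0689]] [[305.0, 175.0], [316.0, 170.0], [322.0, 186.0], [311.0, 191.0]]
top blue [301.7 184.8] 394 [ 0.5676 -0.042   0.068 ]
[[0.6013, -0.0135], [0.6118, -0.043], [0.5334, -0.0697], [0.523, -0.0403]] [[290.0, 171.0], [302.0, 167.0], [313.0, 199.0], [301.0, 203.0]]
scene red [291.5 246.3] 299 [ 0.5715 -0.0849  0.047 ]
[[0.5467, -0.0749], [0.6019, -0.0524], [0.596, -0.095], [0.5436, -0.1143]] [[278.0, 247.0], [295.0, 233.0], [305.0, 246.0], [287.0, 259.0]]
scene blue [282.1 229.6] 157 [ 0.5681 -0.0541  0.068 ]
[[0.5309, -0.0593], [0.6074, -0.0341], [0.6034, -0.051], [0.5285, -0.0746]] [[267.0, 236.0], [293.0, 219.0], [296.0, 224.0], [270.0, 241.0]]
(249, 203.5) [0.523 0.088 0.078]
(285, 190) [ 0.556 -0.002  0.055]
(293, 144) [ 0.676 -0.027  0.04 ]
(249, 154) [0.651 0.087 0.042]
(319, 229) [ 0.458 -0.091  0.024]
(372, 200) [ 0.529 -0.221  0.05 ]
```

View pics/c1.png

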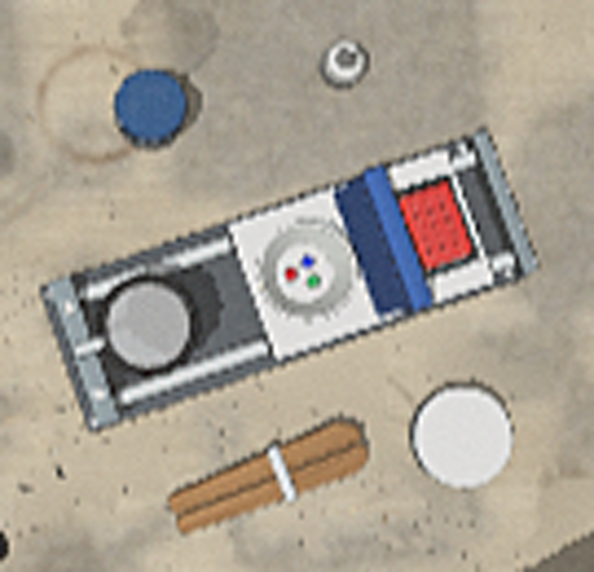

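The pictures show the stage's slide direction running from the red button (top view 314,181) to the loupe (249,204), about 19° off world +y. Tool −y already lies along it. I'll close the gripper and go above the button.

Call:
apply_moves(
  commands=[
    {"dx": 2.4, "dy": -2.0},
    {"dx": 2.4, "dy": -2.0},
    {"dx": 2.4, "dy": -2.0},
    {"dx": 2.4, "dy": -2.0},
    {"dx": 2.4, "dy": -2.0},
    {"dx": 2.4, "dy": -2.0},
    {"dx": 2.4, "dy": -2.0},
    {"dx": 2.4, "dy": -2.0},
    {"dx": 2.4, "dy": -2.0},
    {"dx": 2.4, "dy": -2.0},
    {"dx": 2.4, "dy": -2.0},
  ],
  gripper=0,
)

```text
invalid input at $.commands[0]: expected keys dx, dy, dz, ax, ay, az
```

Call:
apply_moves(
  commands=[
    {"dx": 2.4, "dy": -2.0},
    {"dx": 2.4, "dy": -2.0},
    {"dx": 2.4, "dy": -2.0},
    {"dx": 2.4, "dy": -2.0},
    {"dx": 2.4, "dy": -2.0},
    {"dx": 2.4, "dy": -2.0},
    {"dx": 2.4, "dy": -2.0},
    {"dx": 2.4, "dy": -2.0},
    {"dx": 2.4, "dy": -2.0},
    {"dx": 2.4, "dy": -2.0},
    {"dx": 0},
    {"dx": 0},
  ],
)

```text
invalid input at $.commands[0]: expected keys dx, dy, dz, ax, ay, az
```

```bash
python3 - <<'E'
from h import *
s=arm.state();print(s["clock"],s["eef_pos"],s["ee_rot"],s["ft_force"],s["gripper_width"])
c=arm.get_calibration("wrist");im=arm.capture("wrist");cv2.imwrite("pics/w1.png",im)
print(c)
for nm,lo,hi,z in(("red",(0,130,90),(8,255,255),.047),("blue",(105,110,50),(130,255,255),.068)):
    cc,a,ct=blob(im,lo,hi,(0,0,512,384));b=cv2.boxPoints(cv2.minAreaRect(ct))
    print(nm,cc,a,ray("wrist",cc,z),np.array([ray("wrist",p,z)[:2] for p in b]).round(4).tolist(),b.round().tolist())
E
```

```text
0.1 [ 0.22393661 -0.66283724  0.21335368] [-3.09906889e+00 -5.09310359e-01  2.06026652e-04] [-0.5132322  -1.80282746  0.46699645] 0.09130096824737878
{'fov_y': 64.92776853294113, 'cx': 257.38197961627094, 'cy': 187.53554030363472, 'R': array([[ 3.20458943e-01, -9.47262263e-01, -5.20472283e-04],
       [-9.08958943e-01, -3.07655497e-01,  2.81321409e-01],
       [-2.66645280e-01, -8.96788732e-02, -9.59613461e-01]]), 't': array([-0.69988839, -0.03151795,  0.39112163])}Traceback (most recent call last):
  File "<stdin>", line 6, in <module>
  File "h.py", line 13, in blob
    i=1+np.argmax(s[1:,4]);m=(l==i).astype(np.uint8)
        ~~~~~~~~~^^^^^^^^^
    return _wrapfunc(a, 'argmax', axis=axis, out=out, **kwds)
    return bound(*args, **kwds)
ValueError: attempt to get argmax of an empty sequence
```

View pics/w1.png

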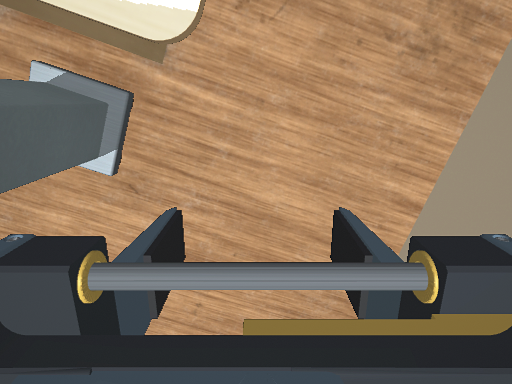

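The arm hasn't moved, because rows need all six keys; this wrist picture shows only floor and the open fingers. I'll resend the move.

Call:
apply_moves(
  commands=[
    {"dx": 2.4, "dy": -2, "dz": 0, "ax": 0, "ay": 0, "az": 0},
    {"dx": 2.4, "dy": -2, "dz": 0, "ax": 0, "ay": 0, "az": 0},
    {"dx": 2.4, "dy": -2, "dz": 0, "ax": 0, "ay": 0, "az": 0},
    {"dx": 2.4, "dy": -2, "dz": 0, "ax": 0, "ay": 0, "az": 0},
    {"dx": 2.4, "dy": -2, "dz": 0, "ax": 0, "ay": 0, "az": 0},
    {"dx": 2.4, "dy": -2, "dz": 0, "ax": 0, "ay": 0, "az": 0},
    {"dx": 2.4, "dy": -2, "dz": 0, "ax": 0, "ay": 0, "az": 0},
    {"dx": 2.4, "dy": -2, "dz": 0, "ax": 0, "ay": 0, "az": 0},
    {"dx": 2.4, "dy": -2, "dz": 0, "ax": 0, "ay": 0, "az": 0},
    {"dx": 2.4, "dy": -2, "dz": 0, "ax": 0, "ay": 0, "az": 0},
    {"dx": 2.4, "dy": -2, "dz": 0, "ax": 0, "ay": 0, "az": 0},
  ],
  gripper=0,
)

```text
clock: 1.07
eef_pos: [0.4042, -0.3688, 0.2139]
ee_rot: [-3.1, -0.509, 0.0]
ft_force: [-0.2, -0.9, -0.3]
gripper_width: 0.021
```

Call:
apply_moves(
  commands=[
    {"dx": 2.4, "dy": -2, "dz": 0, "ax": 0, "ay": 0, "az": 0},
    {"dx": 2.4, "dy": -2, "dz": 0, "ax": 0, "ay": 0, "az": 0},
    {"dx": 2.4, "dy": -2, "dz": 0, "ax": 0, "ay": 0, "az": 0},
    {"dx": 2.4, "dy": -2, "dz": 0, "ax": 0, "ay": 0, "az": 0},
    {"dx": 2.4, "dy": -2, "dz": 0, "ax": 0, "ay": 0, "az": 0},
    {"dx": 2.4, "dy": -2, "dz": 0, "ax": 0, "ay": 0, "az": 0},
    {"dx": 2.4, "dy": -2, "dz": 0, "ax": 0, "ay": 0, "az": 0},
    {"dx": 2.4, "dy": -2, "dz": 0, "ax": 0, "ay": 0, "az": 0},
    {"dx": 2.4, "dy": -2, "dz": 0, "ax": 0, "ay": 0, "az": 0},
    {"dx": 2.4, "dy": -2, "dz": 0, "ax": 0, "ay": 0, "az": 0},
    {"dx": 0, "dy": 0, "dz": 0, "ax": 0, "ay": 0, "az": 0},
    {"dx": 0, "dy": 0, "dz": 0, "ax": 0, "ay": 0, "az": 0},
  ],
)

```text
clock: 2.07
eef_pos: [0.5674, -0.1029, 0.2137]
ee_rot: [-3.099, -0.513, 0.001]
ft_force: [-0.1, 0.4, -0.7]
gripper_width: 0.0003
```

```bash
python3 - <<'E'
from h import *
s=arm.state();print(s["clock"],s["eef_pos"],s["ee_rot"],s["ft_force"],s["gripper_width"])
im=arm.capture("wrist");cv2.imwrite("pics/w2.png",im)
for nm,lo,hi,z in(("red",(0,130,90),(8,255,255),.047),("blue",(105,110,50),(130,255,255),.068)):
    try:
        cc,a,ct=blob(im,lo,hi,(0,0,512,384));b=cv2.boxPoints(cv2.minAreaRect(ct))
        print(nm,cc,a,ray("wrist",cc,z),np.array([ray("wrist",p,z)[:2] for p in b]).round(4).tolist(),b.round().tolist())
    except ValueError: print(nm,"none")
E
```

```text
2.0667 [ 0.56741539 -0.10285024  0.21366175] [-3.09931227e+00 -5.13084637e-01  6.19303338e-04] [-0.12631552  0.4002826  -0.66903255] 0.0002714669324243657
red [238.77777778 153.83898305] 1062 [ 0.5799141  -0.07755527  0.047     ] [[0.5951, -0.0567], [0.6047, -0.085], [0.5637, -0.0987], [0.5537, -0.0694]] [[225.0, 135.0], [252.0, 135.0], [252.0, 173.0], [225.0, 173.0]]
blue [210.85626911 154.34495413] 1635 [ 0.57383268 -0.04980575  0.068     ] [[0.6058, -0.0264], [0.6144, -0.0479], [0.5367, -0.0763], [0.5274, -0.0531]] [[198.0, 118.0], [220.0, 116.0], [225.0, 194.0], [202.0, 195.0]]
```

View pics/w2.png

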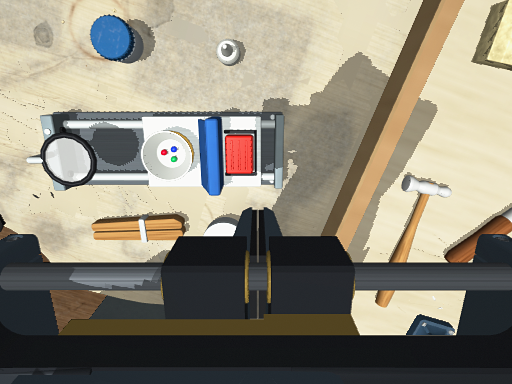

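The picture shows the stage level with the tool's axes, with the button at (239,154) and the blue block at (211,154). Wrist and top views agree on the button, about (0.580, −0.077). Next I'll move over it and down to about 60 mm.

Call:
apply_moves(
  commands=[
    {"dx": 1, "dy": -1.1, "dz": 0, "ax": 0, "ay": 0, "az": 0},
    {"dx": 1, "dy": -1.1, "dz": 0, "ax": 0, "ay": 0, "az": 0},
    {"dx": 0, "dy": 0, "dz": 2, "ax": 0, "ay": 0, "az": 0},
    {"dx": 0, "dy": 0, "dz": 2.5, "ax": 0, "ay": 0, "az": 0},
    {"dx": 0, "dy": 0, "dz": 2.5, "ax": 0, "ay": 0, "az": 0},
    {"dx": 0, "dy": 0, "dz": 2, "ax": 0, "ay": 0, "az": 0},
    {"dx": 0, "dy": 0, "dz": 2, "ax": 0, "ay": 0, "az": 0},
    {"dx": 0, "dy": 0, "dz": 2, "ax": 0, "ay": 0, "az": 0},
    {"dx": 0, "dy": 0, "dz": 1.2, "ax": 0, "ay": 0, "az": 0},
    {"dx": 0, "dy": 0, "dz": 0.5, "ax": 0, "ay": 0, "az": 0},
    {"dx": 0, "dy": 0, "dz": 0, "ax": 0, "ay": 0, "az": 0},
    {"dx": 0, "dy": 0, "dz": 0, "ax": 0, "ay": 0, "az": 0},
  ],
)

```text
clock: 3.12
eef_pos: [0.5794, -0.0769, 0.0676]
ee_rot: [3.1, 0.509, 0.001]
ft_force: [-0.1, 0.1, -0.3]
gripper_width: 0.0003
```

```bash
python3 - <<'E'
from h import *
im=arm.capture("wrist");cv2.imwrite("pics/w3.png",im);s=arm.state();print(s["eef_pos"],s["ft_force"])
E
```

```text
[ 0.57964726 -0.07692323  0.06790899] [ 0.48548201  0.09394172 -0.04368603]
```

View pics/w3.png

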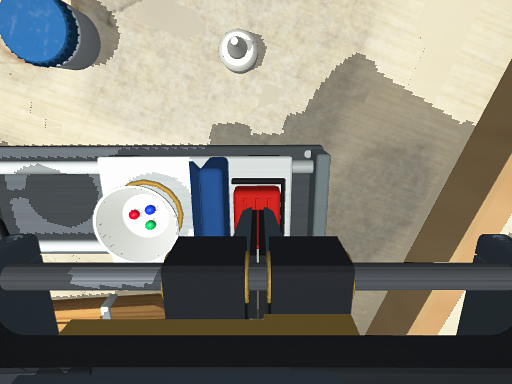

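The closed fingertips are centred over the red pad (234–281, 185), clear of the block's face (col 228). Pressing down now.

Call:
apply_moves(
  commands=[
    {"dx": 0, "dy": 0, "dz": 0.8, "ax": 0, "ay": 0, "az": 0},
    {"dx": 0, "dy": 0, "dz": 0.8, "ax": 0, "ay": 0, "az": 0},
    {"dx": 0, "dy": 0, "dz": 0.5, "ax": 0, "ay": 0, "az": 0},
    {"dx": 0, "dy": 0, "dz": 0.4, "ax": 0, "ay": 0, "az": 0},
    {"dx": 0, "dy": 0, "dz": 0, "ax": 0, "ay": 0, "az": 0},
    {"dx": 0, "dy": 0, "dz": 0, "ax": 0, "ay": 0, "az": 0},
  ],
)

```text
clock: 3.67
eef_pos: [0.5791, -0.0767, 0.0419]
ee_rot: [-3.1, -0.509, 0.0]
ft_force: [0.1, -0.4, 4.5]
gripper_width: 0.0005
```

Call:
apply_moves(
  commands=[
    {"dx": 0, "dy": 0, "dz": 0.3, "ax": 0, "ay": 0, "az": 0},
    {"dx": 0, "dy": 0, "dz": 0.2, "ax": 0, "ay": 0, "az": 0},
    {"dx": 0, "dy": 0, "dz": 0, "ax": 0, "ay": 0, "az": 0},
    {"dx": 0, "dy": 0, "dz": 0, "ax": 0, "ay": 0, "az": 0},
  ],
)

```text
clock: 4.0
eef_pos: [0.5795, -0.0771, 0.0381]
ee_rot: [3.099, 0.51, 0.001]
ft_force: [-5.7, -1.7, 18.5]
gripper_width: 0.0004
```

The button is at its bottom stop (z 38.1 mm, 18 N). Next I push along −y.

Call:
apply_moves(
  commands=[
    {"dx": 0, "dy": -0.2, "dz": 0, "ax": 0, "ay": 0, "az": 0},
    {"dx": 0, "dy": -0.3, "dz": 0, "ax": 0, "ay": 0, "az": 0},
    {"dx": 0, "dy": -0.4, "dz": 0, "ax": 0, "ay": 0, "az": 0},
    {"dx": 0, "dy": -0.4, "dz": 0, "ax": 0, "ay": 0, "az": 0},
    {"dx": 0, "dy": -0.4, "dz": 0, "ax": 0, "ay": 0, "az": 0},
    {"dx": 0, "dy": -0.4, "dz": 0, "ax": 0, "ay": 0, "az": 0},
    {"dx": 0, "dy": -0.4, "dz": 0, "ax": 0, "ay": 0, "az": 0},
    {"dx": 0, "dy": -0.4, "dz": 0, "ax": 0, "ay": 0, "az": 0},
    {"dx": 0, "dy": -0.4, "dz": 0, "ax": 0, "ay": 0, "az": 0},
    {"dx": 0, "dy": -0.4, "dz": 0, "ax": 0, "ay": 0, "az": 0},
    {"dx": 0, "dy": -0.2, "dz": 0, "ax": 0, "ay": 0, "az": 0},
    {"dx": 0, "dy": -0.1, "dz": 0, "ax": 0, "ay": 0, "az": 0},
  ],
)

```text
clock: 5.0
eef_pos: [0.5664, -0.0388, 0.0381]
ee_rot: [3.099, 0.51, 0.0]
ft_force: [-6.6, -1.8, 19.4]
gripper_width: 0.0006
```

Call:
apply_moves(
  commands=[
    {"dx": 0, "dy": -0.2, "dz": 0, "ax": 0, "ay": 0, "az": 0},
    {"dx": 0, "dy": -0.4, "dz": 0, "ax": 0, "ay": 0, "az": 0},
    {"dx": 0, "dy": -0.5, "dz": 0, "ax": 0, "ay": 0, "az": 0},
    {"dx": 0, "dy": -0.5, "dz": 0, "ax": 0, "ay": 0, "az": 0},
    {"dx": 0, "dy": -0.5, "dz": 0, "ax": 0, "ay": 0, "az": 0},
    {"dx": 0, "dy": -0.5, "dz": 0, "ax": 0, "ay": 0, "az": 0},
    {"dx": 0, "dy": -0.5, "dz": 0, "ax": 0, "ay": 0, "az": 0},
    {"dx": 0, "dy": -0.5, "dz": 0, "ax": 0, "ay": 0, "az": 0},
    {"dx": 0, "dy": -0.5, "dz": 0, "ax": 0, "ay": 0, "az": 0},
    {"dx": 0, "dy": -0.5, "dz": 0, "ax": 0, "ay": 0, "az": 0},
    {"dx": 0, "dy": -0.3, "dz": 0, "ax": 0, "ay": 0, "az": 0},
    {"dx": 0, "dy": -0.1, "dz": 0, "ax": 0, "ay": 0, "az": 0},
  ],
)

```text
clock: 6.0
eef_pos: [0.5503, 0.0087, 0.038]
ee_rot: [3.1, 0.51, -0.0]
ft_force: [-7.1, -3.9, 22.5]
gripper_width: 0.0002
```

Call:
apply_moves(
  commands=[
    {"dx": 0, "dy": -0.2, "dz": 0, "ax": 0, "ay": 0, "az": 0},
    {"dx": 0, "dy": -0.2, "dz": 0, "ax": 0, "ay": 0, "az": 0},
    {"dx": 0, "dy": -0.1, "dz": 0, "ax": 0, "ay": 0, "az": 0},
    {"dx": 0, "dy": 0, "dz": 0, "ax": 0, "ay": 0, "az": 0},
    {"dx": 0, "dy": 0, "dz": 0, "ax": 0, "ay": 0, "az": 0},
  ],
)

```text
clock: 6.42
eef_pos: [0.5487, 0.0132, 0.038]
ee_rot: [3.1, 0.51, -0.0]
ft_force: [-7.0, -1.7, 21.6]
gripper_width: 0.0006
```

Call:
apply_moves(
  commands=[
    {"dx": 0, "dy": -0.1, "dz": 0, "ax": 0, "ay": 0, "az": 0},
    {"dx": 0, "dy": -0.1, "dz": 0, "ax": 0, "ay": 0, "az": 0},
    {"dx": 0, "dy": 0, "dz": 0, "ax": 0, "ay": 0, "az": 0},
  ],
)

```text
clock: 6.67
eef_pos: [0.5484, 0.0146, 0.0381]
ee_rot: [3.099, 0.51, 0.001]
ft_force: [-5.5, -8.8, 20.9]
gripper_width: 0.0007
```

```bash
python3 - <<'E'
from h import *
im=arm.capture("top");s=arm.state();print(s["eef_pos"],s["ft_force"])
cv2.imwrite("pics/t2.png",cv2.resize(im[130:260,215:350],None,fx=4.4,fy=4.4,interpolation=cv2.INTER_CUBIC))
im=arm.capture("wrist");cv2.imwrite("pics/w4.png",im)
E
```

```text
[0.54841004 0.01458075 0.03804883] [-5.74516098 -7.72809417 19.79336474]
```

View pics/w4.png

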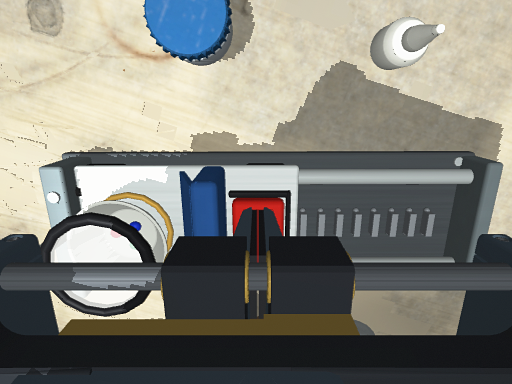

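The carriage's front edge (col 75) meets the end stop, and the resisting force has risen. I'll push slightly more, hold, and then lift.

Call:
apply_moves(
  commands=[
    {"dx": 0, "dy": -0.1, "dz": 0, "ax": 0, "ay": 0, "az": 0},
    {"dx": 0, "dy": -0.1, "dz": 0, "ax": 0, "ay": 0, "az": 0},
    {"dx": 0, "dy": 0, "dz": 0, "ax": 0, "ay": 0, "az": 0},
    {"dx": 0, "dy": 0, "dz": 0, "ax": 0, "ay": 0, "az": 0},
    {"dx": 0, "dy": 0, "dz": 0, "ax": 0, "ay": 0, "az": 0},
  ],
)

```text
clock: 7.18
eef_pos: [0.5484, 0.0164, 0.0381]
ee_rot: [3.099, 0.51, 0.003]
ft_force: [-1.1, -7.6, 15.9]
gripper_width: 0.0003
```

The force has levelled off while the tip slips on the pad, so the carriage is home. Lifting straight up.

Call:
apply_moves(
  commands=[
    {"dx": 0, "dy": 0, "dz": -0.3, "ax": 0, "ay": 0, "az": 0},
    {"dx": 0, "dy": 0, "dz": -0.4, "ax": 0, "ay": 0, "az": 0},
    {"dx": 0, "dy": 0, "dz": -0.6, "ax": 0, "ay": 0, "az": 0},
    {"dx": 0, "dy": 0, "dz": -1, "ax": 0, "ay": 0, "az": 0},
    {"dx": 0, "dy": 0, "dz": -1.5, "ax": 0, "ay": 0, "az": 0},
    {"dx": 0, "dy": 0, "dz": -2, "ax": 0, "ay": 0, "az": 0},
    {"dx": 0, "dy": 0, "dz": -2.5, "ax": 0, "ay": 0, "az": 0},
    {"dx": 0, "dy": 0, "dz": -2.5, "ax": 0, "ay": 0, "az": 0},
    {"dx": 0, "dy": 0, "dz": -2.5, "ax": 0, "ay": 0, "az": 0},
    {"dx": 0, "dy": 2, "dz": -2, "ax": 0, "ay": 0, "az": 0},
    {"dx": 0, "dy": 2, "dz": -1, "ax": 0, "ay": 0, "az": 0},
    {"dx": 0, "dy": 0, "dz": 0, "ax": 0, "ay": 0, "az": 0},
  ],
)

```text
clock: 8.18
eef_pos: [0.562, -0.0227, 0.2033]
ee_rot: [3.099, 0.508, 0.007]
ft_force: [-0.5, 0.2, 0.0]
gripper_width: 0.0008
```

```bash
python3 - <<'E'
from h import *
s=arm.state();print(s["eef_pos"],s["ft_force"])
W=arm.capture("wrist");S=arm.capture("scene")
for n,im,roi in(("wrist",W,(0,0,512,384)),("scene",S,(200,180,330,290))):
    c,a,ct=blob(im,(0,130,90),(8,255,255),roi)
    for z in(.038,.047):print(n,z,c.round(1),a,ray(n,c,z).round(4))
cv2.imwrite("pics/w5.png",W)
cv2.imwrite("pics/s5.png",cv2.resize(S[180:300,180:340],None,fx=4,fy=4,interpolation=cv2.INTER_CUBIC))
E
```

```text
[ 0.56196958 -0.02269907  0.20326786] [-0.49687759  0.15715691  0.02244948]
wrist 0.038 [222.  174.1] 1086 [0.5457 0.0161 0.038 ]
wrist 0.047 [222.  174.1] 1086 [0.5482 0.0158 0.047 ]
scene 0.038 [255.3 224.9] 175 [0.5497 0.0228 0.038 ]
scene 0.047 [255.3 224.9] 175 [0.5435 0.0112 0.047 ]
```

View pics/w5.png

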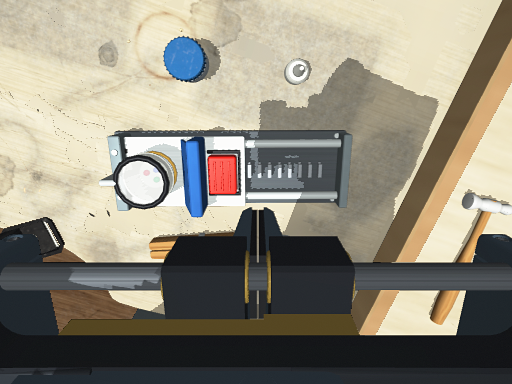

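View pics/s5.png

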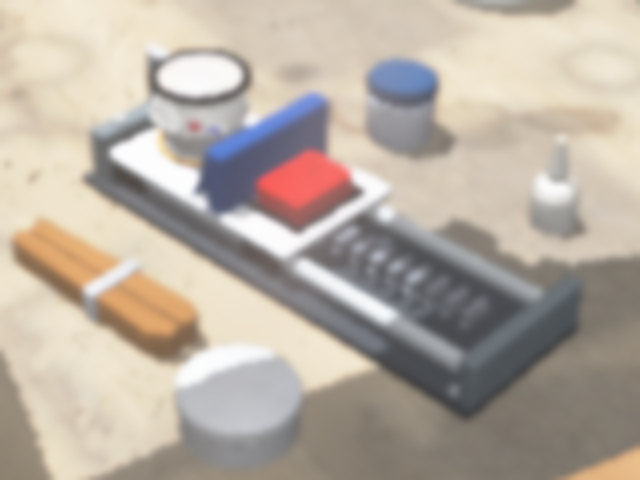

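The carriage sits against the end stop with no gap. The button stands up with its side wall visible, the dish is upright under the loupe and the bystanders look unmoved. The button travelled about 98 mm in the images, against 96 mm expected. Handing in.

```bash
python3 -c "
from bench import arm
print(arm.sign_off())"
```

```text
the job is handed in; nothing more can be done
None
```

I pressed the lock button to its bottom stop with the closed fingertips and pushed the carriage home against the end stop with the button held down. I then lifted straight up to let the button rise and handed the job in; the sign-off gives no verdict.

- **Press:** the fingertips were at 38.1 mm, the button's bottom height, with about 18 N on them, and stayed at about 38 mm at every reading during the push.
- **Carriage:** in the last pictures its front edge is against the end stop. The button moved about 98.6 mm in the wrist view, against 96 mm expected. I put the difference down to calibration error and play in the notches.
- **Button:** it stands visibly up, judged by eye from how much of its side shows in the scene picture, not measured exactly. The scene and wrist views place it about 7 mm apart. A similar gap was there at the start, so I think it comes from the side face being counted in the scene view.
- **Dish and surroundings:** the dish looks upright in its seat under the loupe, and the four bystanders look unmoved. I judged both by eye and did not measure them. The arm ended clear of everything, at about 0.2 m height with near-zero force.
- **Moves:** my first two move calls were refused because their rows lacked some keys, so nothing moved then.

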